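Refit the loose wheel of the pull-along cart with its hairpin clip

ROBOT

A 7-joint arm with a two-finger parallel gripper is mounted at the origin on the work surface. World frame = base frame: x ahead of the robot, y to its left, z up, the work surface at z = 0. Lengths are in mm, angles in rad, forces in N, time in s.
With the tool pointing down it reaches from about 400 to 875 mm from the base axis. Payload 4.4 kg.
Tool frame: the origin (TCP) lies at the very end of the fingers, on their centre line; the grasp point (between the pads) lies 19 mm behind it; z points along the fingers, y is the line along which they close (so a half turn about z gives the same grasp; the last joint's range is limited). The gripper opens to 85 mm and grips with 20 to 120 N. Pads are 22 mm wide; open, the fingers measure 114 mm over their backs; the gripper's body (76 mm by 85 mm) begins 54 mm behind the grasp point. The pads swing forward as they close: fully open they stand 13 mm farther back than shut.
Start: joints at [-1.294, 0.628, 0.038, 1.517, -0.027, 0.996, -0.02], TCP at [218.458, 612.204, 231.313] pointing down, gripper open.
Joint ranges: [-3.06, 3.06], [-0.37, 2.12], [-1.25, 1.32], [0.18, 2.47], [-1.1, 4.24], [0.23, 1.98], [-2.94, 2.94]. Speed limits (rad/s): [2.57, 2.57, 3.14, 3.14, 3.14, 3.14, 3.14].

INTERFACE

Orientations are given as [roll, pitch, yaw] about the fixed x, y, z axes, in that order (R = Rz(yaw) Ry(pitch) Rx(roll)).
In Python, from cell import read_state, get_image, camera_info, finish_job gives the robot as it stands.
- The arm moves only by the tool play_rows, never from a script. Its argument "deltas" is one flat list of numbers, 7 for each row, row after row: the shift along the tool's x, y, z in mm, then the turn, a rotation vector about the tool's x, y, z in rad, then the opening, from 0 (shut) to 1 (fully open). In form: [dx, dy, dz, ax, ay, az, grip, dx, dy, dz, ax, ay, az, grip, ...]. A call has 1 to 10 rows; each row is the pose to reach, as a shift and turn from the pose commanded when the call began, along the tool's axes at that moment; what a row does not reach only later rows make up. A row lasts 1/8 s, in which the tool goes at most 62.5 mm and 10.7 degrees, less where a joint would pass 70% of its speed; a pose out of reach is approached as far as the arm can. A call with a gripper value outside its range is refused whole. The fingers move at their own pace and stop on an object; the grip force is fixed at half the most. Time passes only in rows, so rows that repeat a pose let the fingers close. It gives the time, the measured TCP pose, the force, the opening and the grip force at its end, in the units of the state.
- read_state(): the state, without advancing time (a new reading comes with each control period).
- get_image(name): name is "side" or "top" or "wrist"; returns the picture (480x640x3 uint8, red, green, blue); there is no depth.
- camera_info(name): a dict with "fx", "fy", "cx", "cy" (pixels), "T" (4x4, takes a point from camera to world coordinates). Camera axes: x right, y down, z forward; pixel columns grow to the right and rows downward; lengths in mm; the calibration is good to about 2 mm. A picture is of the moment at which its call begins: read the wrist's pose just before it. camera_info takes no time and is no camera call; for the wrist camera it gives the pose at the moment of the call.
- finish_job(): hands the job in; it is judged then, once.
The state is a dict: "clock": time; "qpos": joint angles; "qd": joint speeds; "tau": joint torques, N m; "eef_pos": TCP position; "tool_rot": TCP orientation; "force": force on the tool from outside, world axes, zero at the start; "torque": the same for the moment, N m; "width": finger opening in mm; "gripper_force": force on a finger pad.
Only numpy, scipy, OpenCV 4.12 (cv2) and the standard library are available. Lean on these libraries where they do the work, as an engineer would, in place of code of your own. Each camera call takes 0.05 s, during which the arm holds its last target. There are 200 camera calls.

TASK

The children's pull-along cart lies on its side in a shallow wooden tray, one axle end bare and pointing up. Put the loose wheel from the cork mat on that axle, hub up, and let it down gently until it sits fully home. Then take the hairpin clip by its red grip, lay its legs flat on the hub beside the axle and push it straight towards the cart's box, grip outward as on the neighbouring wheel, into the groove above the hub until it snaps over the shank and is fully home, and let go. The cart is loose in the tray and slides away until it meets the tray's far wall, so keep pushing until you feel the snap; lean only lightly on the hub, and never press the clip on the axle with more than 35 N, which would bend it. Leave everything else on the table where it is.

Things in the scene. Friction and masses are not known exactly. Their poses are not given: they have to be found in the camera images.
- groove (a point): Middle of the groove of the bare axle end, on its axis (upright round steel). The groove is a neck 10 mm in diameter. Above it the axle's head: 14 mm diameter, underside 4.2 mm above this point, top coned to a 6 mm blunt tip 18 mm above this point. With the wheel home the hub's top is 2 mm below this point: a slot 6.2 mm high for the clip's 4 mm wire. It moves with the cart.
- axle_seat (a point): On the same axis, 40 mm below groove: top of the axle's collar (24 mm wide), on which the wheel's underside rests when home; shaft 14 mm diameter from here to the groove. x points level to the cart's box, z up. Pushed with about 5 N the cart slides in its tray along x (10 to 37 mm to the far wall, then firm), or back along -x. A like wheel with clip is fitted 170 mm off along y.
- wheel_hub (a point): Loose wheel, wood with black tyre, hub up on the 4 mm cork mat: 86 mm diameter, 22 mm thick, with a hub boss 40 mm in diameter standing 16 mm above its face, topped by a dark steel washer; 38 mm tall, about 0.15 kg, 16 mm through bore. This point: on the axis half-way up the boss, 8 mm below its top; grip the boss here. z up.
- wheel_under (a point): Centre of the wheel's underside, on its axis 30 mm below wheel_hub. z along the axis.
- clip_grip (a point): Centre of the hairpin clip's red moulded grip, a block 24 mm long (x), 14 mm wide (y), 22 mm tall (z); grip it across its width. The clip, 87 mm long, 28 mm wide and about 34 g, lies flat on the cork mat. x points from the grip to the open mouth of its two legs, z up. The grip's underside, 11 mm below this point, is level with the wire's underside.
- clip_pocket (a point): Middle of the clip's pocket, where the shank lies when home: 38 mm from clip_grip along x, 2 mm above the wire's underside, same axes. From here along x: leg tips at +23 mm (20 mm apart inside), throat 4 mm wide at +7 mm, hard stop (nose of the grip) at -5 mm. The spring legs need a push of about 12 to 18 N to pass the 10 mm shank; then the push drops and they draw the clip home.
Mind the look-alikes: they are no part of the job. Of the things that look like the part that bears wheel_hub, take the one that is farthest to the robot's right at the start.

How it is judged:
By the outcome, as a careful person would: the job done as asked, in the order asked, and still so for the second after the job is handed in, with the robot touching nothing.
It also fails if it takes over 72 s, if anything falls off the work surface, if the arm or the gripper's body presses on something with over 40 N, if the wrist force passes 120 N, or if a joint passes its speed limit or range.

## Working session

There is one attempt and no reset: what is moved stays moved. The work goes in short steps, Python scripts to look and compute and a tool call to move; the robot and the scene stay as the last step left them, time stands still between calls to the robot, and variables do not carry over. Pictures are saved under pics/ and viewed, at most 10 in all, crops included, and the job is handed in when it is done.

Besides the shell and the picture viewer there is one more tool, called after "Request:" as name(argument=value, ...) on one line, values as JSON. play_rows: Moves the arm, as the interface text tells. Its arguments: {"type":"object","properties":{"deltas":{"type":"array"}},"required":["deltas"]}

```bash
mkdir -p pics; ls
python3 - <<'E'
from cell import *
import cv2,numpy as np
s=read_state();print({k:np.round(v,3) for k,v in s.items()})
for n in("top","side","wrist"):
    c=camera_info(n);print(n,c["fx"],c["fy"],c["cx"],c["cy"],np.round(c["T"],4).tolist())
    cv2.imwrite(f"pics/{n}0.png",get_image(n)[:,:,::-1])
E
```

```text
pics
{'clock': np.float64(0.0), 'qpos': array([-1.294,  0.629,  0.038,  1.518, -0.027,  0.996, -0.02 ]), 'qd': array([-0.001, -0.001,  0.002, -0.001, -0.001,  0.001, -0.   ]), 'tau': array([-0.0000e+00, -5.6341e+01,  1.2270e+00, -1.9344e+01,  1.1000e-02,
        1.0000e-02,  0.0000e+00]), 'eef_pos': array([218.244, 611.607, 230.414]), 'tool_rot': array([-3.14 ,  0.   ,  2.799]), 'force': array([ 0.686, -0.894, -0.447]), 'torque': array([ 0.011, -0.005,  0.05 ]), 'gripper_force': np.float64(0.0), 'width': np.float64(85.621)}
top 617.2206644166474 617.2206644166474 317.582774363684 238.48925094142126 [[0.0104, -0.9756, 0.2195, 254.9255], [-0.9999, -0.0087, 0.0085, -73.6009], [-0.0064, -0.2196, -0.9756, 1190.7434], [0.0, 0.0, 0.0, 1.0]]
side 544.1875973638265 544.1875973638265 325.76426733965036 242.11263879698114 [[0.8782, -0.2743, 0.3918, 120.7531], [-0.478, -0.4749, 0.7389, -763.8695], [-0.0166, -0.8362, -0.5482, 670.4104], [0.0, 0.0, 0.0, 1.0]]
wrist 401.02286518579865 401.02286518579865 316.28732933106267 239.96780262053227 [[0.3358, 0.8988, 0.2819, 146.674], [0.9419, -0.3199, -0.102, 638.1105], [-0.0015, 0.2997, -0.954, 372.6085], [0.0, 0.0, 0.0, 1.0]]
```

View pics/top0.png

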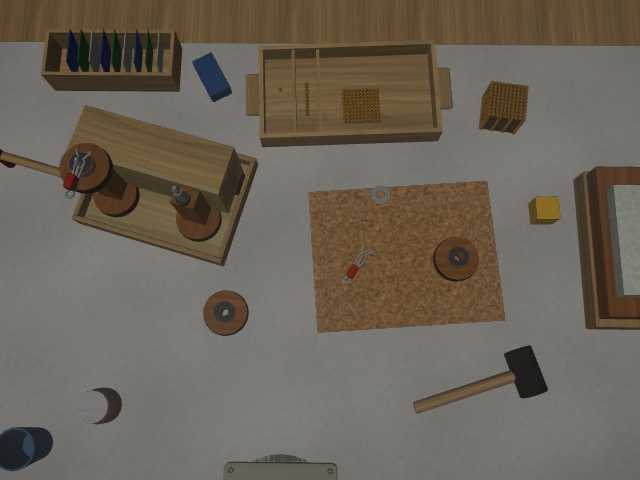

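View pics/side0.png

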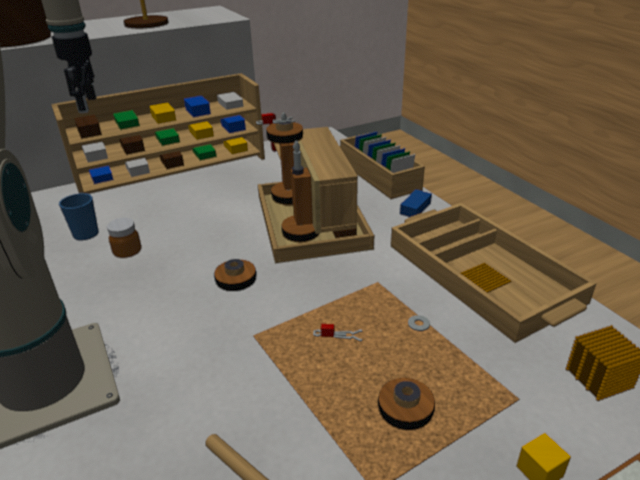

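The top view shows the target wheel on the mat at (457,258), the clip's red grip at (352,271) with its mouth up and to the right, and the bare axle near (178,190). The side view shows the axle tip near (296,145).

```bash
cat > h.py <<'E'
import numpy as np,cv2
from cell import *
from scipy.spatial.transform import Rotation as R
def proj(c,p):
    q=np.linalg.inv(c["T"])@np.r_[p,1];return np.array([c["fx"]*q[0]/q[2]+c["cx"],c["fy"]*q[1]/q[2]+c["cy"]])
def ray(c,u):
    d=c["T"][:3,:3]@np.array([(u[0]-c["cx"])/c["fx"],(u[1]-c["cy"])/c["fy"],1]);return c["T"][:3,3],d/np.linalg.norm(d)
def onz(c,u,z):
    o,d=ray(c,u);return o+d*(z-o[2])/d[2]
def tri(rs):
    A=b=0
    for o,d in rs:
        P=np.eye(3)-np.outer(d,d);A=A+P;b=b+P@o
    x=np.linalg.solve(A,b);return x,[np.linalg.norm((np.eye(3)-np.outer(d,d))@(x-o)) for o,d in rs]
def red(im,box=None):
    h=cv2.cvtColor(im,cv2.COLOR_RGB2HSV);return (((h[...,0]<8)|(h[...,0]>172))&(h[...,1]>180)&(h[...,2]>70)).astype(np.uint8)
def blobs(m,amin=10):
    n,l,s,c=cv2.connectedComponentsWithStats(m);return [(s[i,4],c[i].round(1),s[i,:4]) for i in range(1,n) if s[i,4]>=amin]
def tool():
    s=read_state();return np.array(s["eef_pos"]),R.from_euler("xyz",s["tool_rot"])
def delta(p,yaw=None,q=None):
    "shift in tool axes to reach p (and turn to yaw, tool down)"
    e,r=tool();d=r.inv().apply(np.array(p)-e)
    t=(r.inv()*R.from_euler("xyz",[np.pi,0,yaw])).as_rotvec() if yaw is not None else 0
    return d.round(1),np.round(t,4)
E
python3 - <<'E'
from h import *
t=cv2.imread("pics/top0.png")[:,:,::-1];s=cv2.imread("pics/side0.png")[:,:,::-1]
T=camera_info("top");S=camera_info("side")
print(blobs(red(t)));print(blobs(red(s)))
print("hub",onz(T,(458,258),42),onz(S,(406,391),42))
print("grip",onz(T,(352,271),26),onz(S,(327,329),26))
a=cv2.resize(t[130:250,60:260],None,fx=4,fy=4,interpolation=2)[:,:800];b=cv2.resize(s[100:250,240:380],None,fx=4,fy=4,interpolation=2)
cv2.imwrite("pics/a.png",np.vstack([a[:480]])[:,:,::-1]);
w=cv2.imread("pics/wrist0.png")
o=np.zeros((600,800,3),np.uint8);o[:300,:500]=cv2.resize(t[130:250,60:260],(500,300))[:,:,::-1]
o[:300,500:780]=cv2.resize(s[100:250,240:380],(280,300))[:,:,::-1]
o[300:,:400]=cv2.resize(w,(400,300));o[300:,400:]=cv2.resize(t[220:310,300:420],(400,300))[:,:,::-1]
cv2.imwrite("pics/c.png",o)
E
```

```text
[(np.int32(103), array([ 68.2, 180. ]), array([ 64, 173,  10,  15], dtype=int32)), (np.int32(77), array([352.2, 270.5]), array([347, 265,  11,  12], dtype=int32))]
[(np.int32(31), array([266.2, 115.1]), array([261, 114,  13,   6], dtype=int32)), (np.int32(78), array([327. , 326.5]), array([321, 324,  13,   6], dtype=int32))]
hub [ 477.91666898 -329.59773086   42.        ] [ 480.51621344 -329.72409664   42.        ]
grip [ 453.87738157 -129.9040516    26.        ] [ 451.57522193 -138.14496024   26.        ]
```

View pics/c.png

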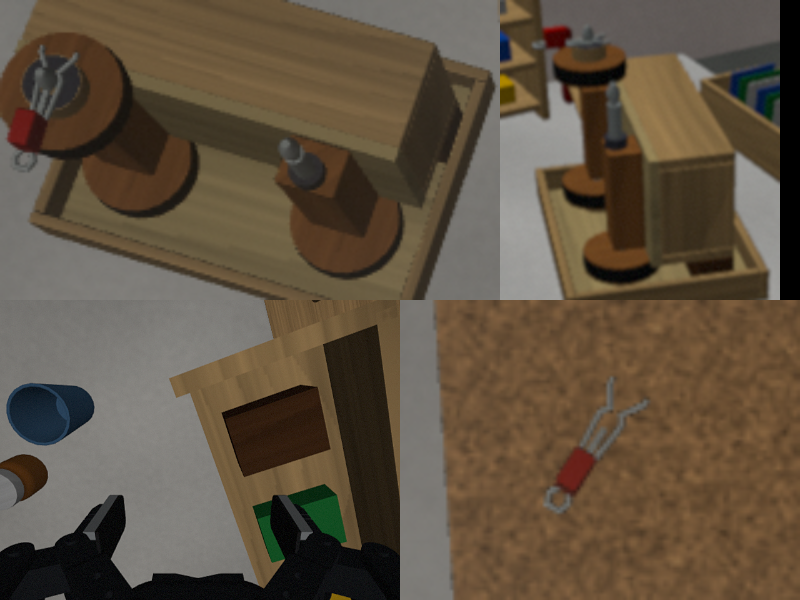

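Run:
```python
from h import *
T=camera_info("top");S=camera_info("side")
print("tip",tri([ray(T,(174,187.6)),ray(S,(296.5,142.5))]))
print("grip",tri([ray(T,(352.2,270.5)),ray(S,(327,326.5))]))
e,r=tool();c=camera_info("wrist")
print("cam in tool",np.round(r.inv().apply(c["T"][:3,3]-e),1),np.round(r.inv().as_matrix()@c["T"][:3,:3],3).tolist())
p=tri([ray(T,(174,187.6)),ray(S,(296.5,142.5))])[0]
# box edge directions on tray (z~?): tray rim corners
a,b=onz(T,(60+30/2.5,130+217/2.5),30),onz(T,(60+345/2.5,130+300/2.5),30);print("ydir",a,b,np.degrees(np.arctan2(*(a-b)[1::-1])))
a,b=onz(T,(60+290/2.5,130),160),onz(T,(60+437/2.5,130+43/2.5),160);print("boxtop",np.degrees(np.arctan2(*(a-b)[1::-1])))
```

```text
tip (array([551.5775255 , 166.83737967, 239.47390839]), [np.float64(0.6288433259209503), np.float64(0.6288433259208689)])
grip (array([ 455.45075979, -130.4714191 ,   23.94107221]), [np.float64(0.2578037466224461), np.float64(0.25780374662252753)])
cam in tool [  76.3    0.6 -142.1] [[0.0, -0.954, -0.3], [1.0, 0.0, 0.0], [-0.0, -0.3, 0.954]]
ydir [555.09705695 415.35856039  30.        ] [491.33557191 166.09316921  30.        ] 75.65154821397238
boxtop 73.39599564133422
```

Run:
```python
from h import *
print(delta((561,164,305),np.radians(165)))
```

```text
(array([-473.3, -306.6,  -74. ]), array([-0.0015, -0.0001, -0.081 ]))
```

Request:
play_rows(deltas=[0,0,-60,0,0,0,1,-473,-307,-74,0,0,-0.081,1,-473,-307,-74,0,0,-0.081,1,-473,-307,-74,0,0,-0.081,1,-473,-307,-74,0,0,-0.081,1,-473,-307,-74,0,0,-0.081,1,-473,-307,-74,0,0,-0.081,1,-473,-307,-74,0,0,-0.081,1,-473,-307,-74,0,0,-0.081,1,-473,-307,-74,0,0,-0.081,1])

```text
clock: 1.4
eef_pos: [560.6, 163.7, 305.2]
tool_rot: [3.141, -0.0, 2.88]
force: [0.6, -0.4, 0.8]
width: 85.6
gripper_force: 0.0
```

Request:
play_rows(deltas=[0,0,0,0,0,0,1,0,0,0,0,0,0,1,0,0,0,0,0,0,1])

```text
clock: 1.78
eef_pos: [558.8, 167.1, 305.1]
tool_rot: [3.141, -0.001, 2.883]
force: [-0.5, 0.4, 0.9]
width: 85.0
gripper_force: 0.0
```

Run:
```python
from h import *
s=read_state();print(s["clock"],s["eef_pos"],s["tool_rot"],s["qpos"],s["force"])
c=camera_info("wrist");im=get_image("wrist");cv2.imwrite("pics/w1.png",im[:,:,::-1]);np.save("w1.npy",c)
print(proj(c,(551.6,166.8,239.5)),proj(c,(551.6,166.8,181.5)),delta((561,164,305),np.radians(165)))
```

```text
1.775 [558.78099087 167.13711056 305.08104661] [ 3.14107336e+00 -1.13526122e-03  2.88266811e+00] [-0.40643599  0.45962099  0.10447458  1.61347001 -0.05390293  1.07195716
  1.0249731 ] [-0.48501753  0.43951563  0.86772419]
[311.05340816 247.30082732] [312.04606885 220.49670088] (array([-2.8, -2.5,  0.2]), array([ 0.0004, -0.0007,  0.003 ]))
```

View pics/w1.png

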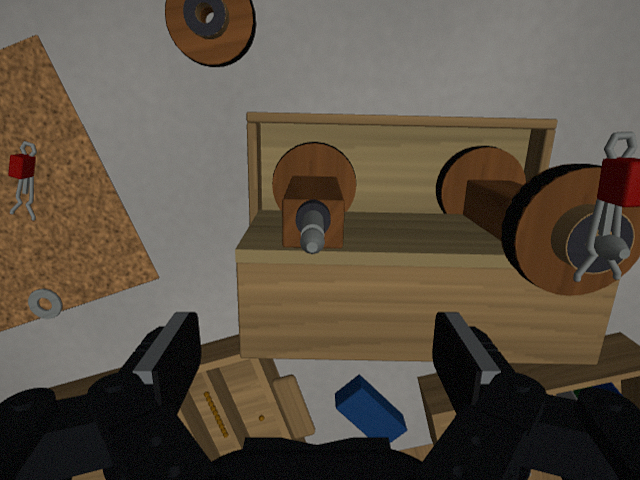

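The wrist view shows the bare axle tip at (312,246), the collar at (314,213), the tray and box edges almost level, and the clip on the mat at (22,166).

Run:
```python
from h import *
im=cv2.imread("pics/w1.png");c=np.load("w1.npy",allow_pickle=True).item()
g=cv2.cvtColor(im,cv2.COLOR_BGR2GRAY)
for l in cv2.HoughLinesP(cv2.Canny(g,25,70),1,np.pi/720,60,minLineLength=140,maxLineGap=12)[:,0]:
    a,b=onz(c,l[:2].astype(float),100),onz(c,l[2:].astype(float),100);d=b-a
    if l[1]<380: print(l,np.degrees(np.arctan2(d[1],d[0])).round(2))
T=camera_info("top");S=camera_info("side")
print(tri([ray(T,(174,187.6)),ray(S,(296.5,142.5)),ray(c,(312,246.5))]))
print(onz(c,(312,246.5),239.5))
b=blobs(red(im[:,:,::-1]),40);print(b)
cv2.imwrite("pics/z.png",np.hstack([cv2.resize(im[190:270,270:355],None,fx=5,fy=5),cv2.resize(im[130:230,0:75],None,fx=4,fy=4)]) if 0 else cv2.resize(im[190:270,260:360],None,fx=6,fy=6))
```

```text
[247 122 511 128] 73.93
[306 122 530 127] 73.96
[240 358 433 361] 74.13
[ 38  35 159 275] 4.51
[236 262 413 265] 74.13
[  2 242 143 245] 73.88
[  3 125 157 279] 24.06
[343 251 516 254] 74.12
[ 15  46 143 284] 5.31
[ 40  88 144 283] 5.16
[ 19  40 147 283] 4.96
[ 34  34  80 305] -16.09
[ 40  55 155 279] 4.72
[  2  82 117 293] 4.47
[  5  47  97 210] 6.38
[  0  52   4 210] -26.55
[ 26  37 153 276] 5.54
[ 20  40 153 281] 6.39
[  2  64 112 237] 9.69
[  9  45 140 284] 5.67
[ 19  41 145 283] 4.6
[  5 268  12  44] 150.56
[ 36  39 158 279] 4.59
[  4  80 132 287] 8.5
[  2  67  90 211] 8.34
[ 13  46 142 284] 5.46
[ 12 328  13 177] 152.1
[  1  82 130 288] 8.75
[ 23 324  47 133] 146.9
[ 20 170  63 310] -9.76
[  0  84 116 293] 4.9
[  1 295 151 262] 88.02
[  4  75 134 286] 8.49
[  0 100 112 294] 5.76
[  0 110   4 273] -26.66
[  3  80 131 288] 8.31
[ 15 119 111 289] 5.25
[ 24  39 153 280] 5.64
[ 41 164  74 307] -13.2
[ 21  40 149 282] 5.16
[ 76 120 147 260] 4.48
[  0 309 140 271] 90.85
[ 55 148  90 293] -11.82
[  1 319 159 276] 91.01
[  6 314 158 274] 90.5
[ 29  37 108 190] 4.82
[ 27  74 141 284] 5.47
(array([551.59960302, 167.14822149, 239.20955256]), [np.float64(0.5338735250409287), np.float64(0.7725415887660974), np.float64(0.31582994433668415)])
[551.28742285 167.4188673  239.5       ]
[(np.int32(290), array([ 15.5, 166.3]), array([  8, 155,  16,  24], dtype=int32)), (np.int32(580), array([632.8, 185.8]), array([623, 161,  17,  46], dtype=int32))]
```

View pics/z.png

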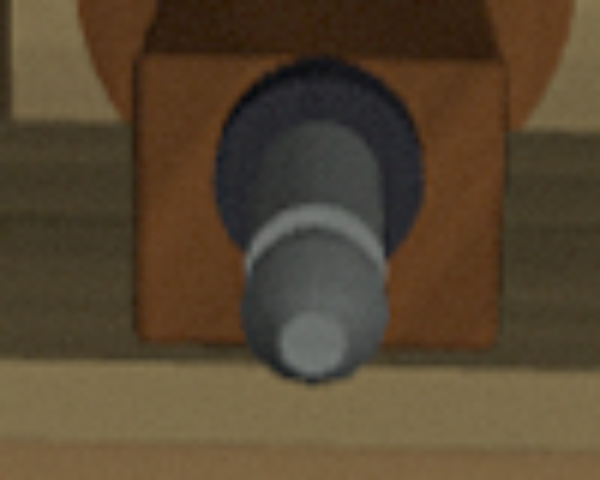

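The zoom shows the blunt tip at (312,247) in full-image pixels and the collar centre at (313,217). The cart's x axis points to about -16°.

Run:
```python
from h import *
print(delta((488,-332,120),np.radians(164)))
```

```text
(array([ -59.3, -500.7,  184.9]), array([ 0.0004, -0.0007,  0.0205]))
```

Request:
play_rows(deltas=[-7,-62,0,0,0,0.02,1,-15,-120,20,0,0,0.02,1,-59,-501,185,0,0,0.02,1,-59,-501,185,0,0,0.02,1,-59,-501,185,0,0,0.02,1,-59,-501,185,0,0,0.02,1,-59,-501,185,0,0,0.02,1,-59,-501,185,0,0,0.02,1,-59,-501,185,0,0,0.02,1,-59,-501,185,0,0,0.02,1])

```text
clock: 3.08
eef_pos: [485.2, -336.7, 118.9]
tool_rot: [-3.14, -0.002, 2.855]
force: [0.3, 0.1, -0.0]
width: 85.3
gripper_force: 0.0
```

Request:
play_rows(deltas=[0,0,0,0,0,0,1,0,0,0,0,0,0,1,0,0,0,0,0,0,1])

```text
clock: 3.45
eef_pos: [488.0, -332.5, 120.8]
tool_rot: [3.141, 0.001, 2.862]
force: [0.4, -0.2, 0.5]
width: 85.2
gripper_force: 0.0
```

Run:
```python
from h import *
s=read_state();print(s["clock"],s["eef_pos"],s["tool_rot"],s["qpos"])
c=camera_info("wrist");im=get_image("wrist");cv2.imwrite("pics/w2.png",im[:,:,::-1])
h=cv2.cvtColor(im,cv2.COLOR_RGB2HSV)
u=proj(c,(478.5,-329.6,42));print(u)
# washer: grey low saturation dark within region near u
m=((h[...,1]<75)&(h[...,2]>30)&(h[...,2]<120)).astype(np.uint8);k=np.zeros_like(m);cv2.circle(k,tuple(int(v) for v in u),70,1,-1)
print(blobs(m*k,100));print(blobs(red(im),40))
# wheel face: brown
```

```text
3.45 [ 488.02924886 -332.5384984   120.84256916] [3.14126069e+00 8.63671843e-04 2.86214913e+00] [ 0.48835235  0.68476492  0.09915143  1.79177201 -0.10199758  0.66926401
  1.93666052]
[315.4366211  234.66705859]
[(np.int32(2595), array([316.6, 238.1]), array([284, 207,  66,  63], dtype=int32))]
[(np.int32(194), array([635.3, 102.6]), array([628,  85,  12,  30], dtype=int32))]
```

View pics/w2.png

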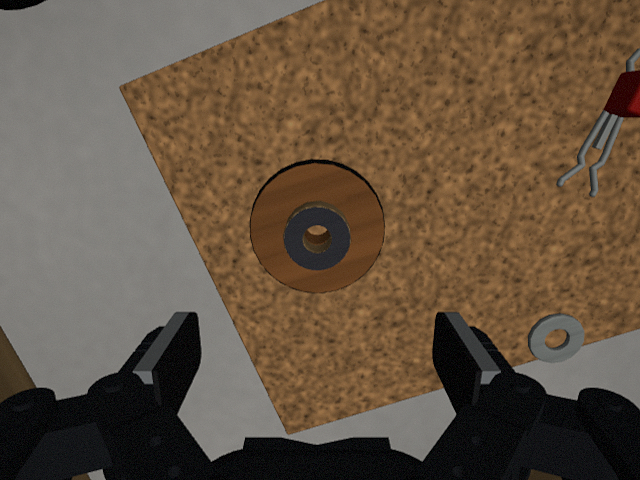

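The washer centre is at (317,238) and the fingers straddle the wheel. The steel washer at (557,337) is well clear.

Run:
```python
from h import *
c=camera_info("wrist");p=onz(c,(316.8,238.4),42);print(p,delta((p[0],p[1],27),np.radians(164)))
```

```text
[ 480.64271996 -329.77734908   42.        ] (array([ 7.8,  1. , 93.8]), array([ 0.0001,  0.0008, -0.0007]))
```

Request:
play_rows(deltas=[8,1,45,0,0,0,1,8,1,80,0,0,0,1,8,1,92,0,0,0,1,8,1,92,0,0,0,1,8,1,92,0,0,0,1,8,1,92,0,0,0,1])

```text
clock: 4.25
eef_pos: [480.5, -331.2, 29.5]
tool_rot: [-3.141, 0.002, 2.86]
force: [0.3, 0.3, -0.1]
width: 85.1
gripper_force: 0.0
```

Request:
play_rows(deltas=[0,0,0,0,0,0,0.3,0,0,0,0,0,0,0.3,0,0,0,0,0,0,0.3,0,0,0,0,0,0,0.3,0,0,0,0,0,0,0.3,0,0,0,0,0,0,0.3])

```text
clock: 5.0
eef_pos: [479.9, -330.9, 28.8]
tool_rot: [-3.141, 0.001, 2.86]
force: [-0.6, 0.6, 6.0]
width: 37.0
gripper_force: 60.4
```

Request:
play_rows(deltas=[0,0,-20,0,0,0,0.3,0,0,-60,0,0,0,0.3,0,0,-120,0,0,0,0.3,0,0,-180,0,0,0,0.3,0,0,-240,0,0,0,0.3,0,0,-265,0,0,0,0.3,0,0,-265,0,0,0,0.3,0,0,-265,0,0,0,0.3])

```text
clock: 6.0
eef_pos: [478.7, -330.0, 291.4]
tool_rot: [3.141, -0.003, 2.86]
force: [0.3, 0.8, -1.0]
width: 36.9
gripper_force: 60.6
```

Run:
```python
from h import *
s=read_state();print(s["clock"],s["eef_pos"],s["force"],s["width"])
c=camera_info("wrist");im=get_image("wrist");cv2.imwrite("pics/w3.png",im[:,:,::-1])
e,r=tool()
h=cv2.cvtColor(im,cv2.COLOR_RGB2HSV);m=((h[...,1]<75)&(h[...,2]>30)&(h[...,2]<120)).astype(np.uint8)
u=proj(c,e+[0,0,13]);print(u,blobs(m[:,200:440],300))
print(delta((551.5,167.2,293),np.radians(164)))
```

```text
6.0 [ 478.7339254  -329.95123693  291.3789457 ] [ 0.28030192  0.79070183 -1.01019271] 36.93054397729627
[314.56347334 332.78221439] [(np.int32(6059), array([116.3, 333.9]), array([ 65, 288, 103,  93], dtype=int32)), (np.int32(862), array([ 47.2, 325.3]), array([ 32, 297,  31,  62], dtype=int32)), (np.int32(879), array([185.6, 325.9]), array([170, 297,  37,  66], dtype=int32))]
(array([ 68.2, 497.8,  -1.1]), array([ 0.0012, -0.004 , -0.0025]))
```

View pics/w3.png

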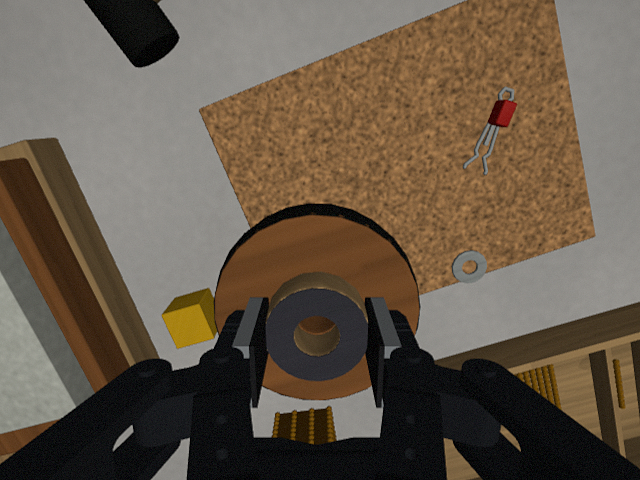

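The wheel is held level with its washer centre at (316,334), so it is centred on the TCP to about 1 mm.

Request:
play_rows(deltas=[68,498,-5,0,-0.004,-0.003,0.3,68,498,-5,0,-0.004,-0.003,0.3,68,498,-5,0,-0.004,-0.003,0.3,68,498,-5,0,-0.004,-0.003,0.3,68,498,-5,0,-0.004,-0.003,0.3,68,498,-5,0,-0.004,-0.003,0.3,68,498,-5,0,-0.004,-0.003,0.3,68,498,-5,0,-0.004,-0.003,0.3,68,498,-5,0,-0.004,-0.003,0.3,68,498,-5,0,-0.004,-0.003,0.3])

```text
clock: 7.3
eef_pos: [552.0, 166.0, 296.4]
tool_rot: [-3.139, 0.001, 2.863]
force: [-0.9, -0.2, -0.6]
width: 37.0
gripper_force: 60.8
```

Request:
play_rows(deltas=[0,0,0,0,0,0,0.3,0,0,0,0,0,0,0.3,0,0,0,0,0,0,0.3])

```text
clock: 7.68
eef_pos: [552.9, 165.6, 298.4]
tool_rot: [-3.142, 0.004, 2.861]
force: [-0.1, 0.2, -2.2]
width: 37.3
gripper_force: 60.8
```

Run:
```python
from h import *
for i in range(3):
    s=read_state();print(s["clock"],s["eef_pos"],s["tool_rot"],s["force"])
    c=camera_info("wrist");im=get_image("wrist")
cv2.imwrite("pics/w4.png",im[:,:,::-1])
e,r=tool();b=onz(c,(316.3,334),e[2]+13);print("bore",b,proj(c,(551.5,167.2,239)))
p=e+np.array([551.5,167.2,0])-b;p[2]=e[2];print(delta(p,np.radians(164)))
a=camera_info("side");im=get_image("side");cv2.imwrite("pics/s4.png",cv2.resize(im[60:180,220:370],None,fx=4,fy=4,interpolation=2)[:,:,::-1])
```

```text
7.675 [552.93742677 165.61224438 298.36251096] [-3.14151004  0.00405341  2.86123379] [-0.11968045  0.15569395 -2.23739367]
7.725 [552.95409756 165.89031388 298.40344736] [3.14152238 0.00414355 2.86166544] [-0.45851272 -0.06025977 -1.02308484]
7.775 [552.93100466 166.09584697 298.40543769] [3.14144591 0.0041497  2.86194897] [ 0.77595464  0.90375019 -2.03201001]
bore [553.26635899 166.6675215  311.40837502] [316.29389906 259.61720505]
(array([ 1.8,  0. , -0. ]), array([ 0.0002,  0.0042, -0.0001]))
```

View pics/s4.png

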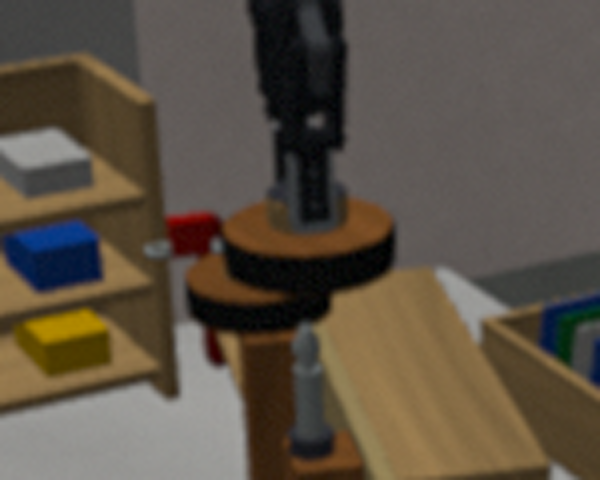

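The wheel hangs directly over the axle in the side view, with both centred near column 308. I start lowering.

Request:
play_rows(deltas=[1.5,0,10,0,0.004,0,0.3,1.5,0,25,0,0.004,0,0.3,1.5,0,32,0,0.004,0,0.3,1.5,0,39,0,0.004,0,0.3,1.5,0,45,0,0.004,0,0.3,1.5,0,45,0,0.004,0,0.3])

```text
clock: 8.62
eef_pos: [550.7, 166.9, 252.5]
tool_rot: [-3.141, -0.002, 2.863]
force: [-2.2, -0.2, -2.4]
width: 36.9
gripper_force: 60.8
```

Request:
play_rows(deltas=[0,0,5,0,0,0,0.3,0,0,10,0,0,0,0.3,0,0,15,0,0,0,0.3,0,0,20,0,0,0,0.3,0,0,20,0,0,0,0.3])

```text
clock: 9.25
eef_pos: [550.7, 167.0, 232.3]
tool_rot: [-3.141, -0.002, 2.863]
force: [-4.4, 0.8, -4.1]
width: 37.1
gripper_force: 60.7
```

Run:
```python
from h import *
for i in range(4):
    s=read_state();print(s["clock"],s["eef_pos"],s["tool_rot"],s["force"],s["torque"])
    im=get_image("wrist");c=camera_info("wrist")
cv2.imwrite("pics/w5.png",im[220:420,190:450,::-1].repeat(2,0).repeat(2,1))
```

```text
9.25 [550.74209618 166.9687946  232.3181026 ] [-3.14069513e+00 -1.92642045e-03  2.86295292e+00] [-4.35143669  0.82138323 -4.09570049] [0.11356139 0.99110668 0.01330838]
9.3 [550.72290937 166.96162546 232.38041145] [-3.14065461e+00 -1.96989990e-03  2.86299471e+00] [-4.50341096  0.77893402 -3.43302479] [ 0.09174548  1.00224619 -0.02659013]
9.35 [550.74404724 166.96734222 232.46132202] [-3.14066994e+00 -1.93093742e-03  2.86303589e+00] [-4.92989692  0.27982378 -3.2826029 ] [ 0.15013547  1.03078395 -0.07846077]
9.4 [550.75673276 166.91863864 232.54179209] [-3.14066947e+00 -1.88402845e-03  2.86297094e+00] [-5.67913403  1.17391254 -4.34415832] [0.09913033 1.04002075 0.0089735 ]
```

View pics/w5.png

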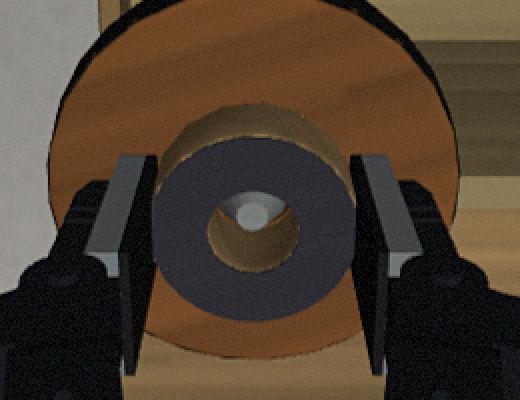

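In the bore the tip sits about 1.5 mm towards the camera (the -x side), and the force agrees. I shift slightly and keep lowering.

Request:
play_rows(deltas=[1.5,0,0,0,0,0,0.3,1.5,0,5,0,0,0,0.3,1.5,0,10,0,0,0,0.3,1.5,0,14,0,0,0,0.3,1.5,0,14,0,0,0,0.3])

```text
clock: 10.07
eef_pos: [550.6, 167.3, 218.8]
tool_rot: [3.141, 0.001, 2.863]
force: [-2.1, 0.2, -1.7]
width: 37.0
gripper_force: 60.8
```

Request:
play_rows(deltas=[0.5,0,3,0,0,0,0.3,0.5,0,6,0,0,0,0.3,0.5,0,9,0,0,0,0.3,0.5,0,9,0,0,0,0.3])

```text
clock: 10.58
eef_pos: [550.1, 167.6, 210.1]
tool_rot: [3.141, 0.001, 2.863]
force: [-0.1, 0.2, -1.4]
width: 36.8
gripper_force: 60.9
```

Request:
play_rows(deltas=[0,0,1,0,0,0,0.3,0,0,2,0,0,0,0.3,0,0,2,0,0,0,0.3])

```text
clock: 10.95
eef_pos: [550.1, 167.6, 208.8]
tool_rot: [3.141, 0.001, 2.863]
force: [0.5, -1.5, 2.3]
width: 37.1
gripper_force: 61.3
```

Request:
play_rows(deltas=[0,0,1,0,0,0,0.3,0,0,1.5,0,0,0,0.3,0,0,1.5,0,0,0,0.3])

```text
clock: 11.32
eef_pos: [550.2, 167.6, 208.7]
tool_rot: [3.14, 0.002, 2.863]
force: [-3.3, -2.2, 13.0]
width: 37.1
gripper_force: 62.4
```

Request:
play_rows(deltas=[0,0,-1.5,0,0,0,0.3,0,0,-1.5,0,0,0,0.3,0,0,-1.5,0,0,0,0.6,0,0,-1.5,0,0,0,0.9,0,0,-1.5,0,0,0,1,0,0,-1.5,0,0,0,1,0,0,-20,0,0,0,1,0,0,-70,0,0,0,1,0,0,-110,0,0,0,1,0,0,-110,0,0,0,1])

```text
clock: 12.58
eef_pos: [551.7, 168.1, 320.2]
tool_rot: [3.137, 0.006, 2.863]
force: [-0.9, 0.2, 0.2]
width: 85.7
gripper_force: 0.0
```

Run:
```python
from h import *
s=read_state();print(s["clock"],s["eef_pos"],s["tool_rot"],s["force"],s["width"])
c=camera_info("wrist");im=get_image("wrist");np.save("w6.npy",c);cv2.imwrite("pics/w6.png",im[:,:,::-1])
sd=get_image("side")
o=np.zeros((600,800,3),np.uint8);o[:,:440]=cv2.resize(im[140:340,240:387],(440,600),interpolation=2)
o[:,440:]=cv2.resize(sd[80:220,230:314],(360,600),interpolation=2)
cv2.imwrite("pics/x6.png",o[:,:,::-1])
```

```text
12.575 [551.65445414 168.07286272 320.20114417] [3.13735947 0.00594107 2.86262307] [-0.87090093  0.16415624  0.19186263] 85.68290890837541
```

View pics/x6.png

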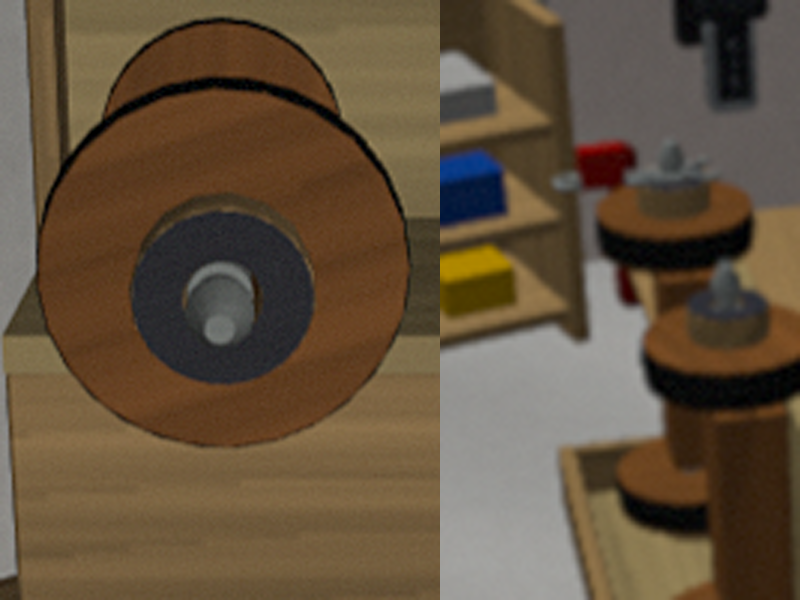

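The wheel sits home: the bright groove shows above the washer, and the side view matches the neighbouring wheel. I've now used all 10 picture views, so the rest is done by numbers. Next is the clip.

Run:
```python
from h import *
c=np.load("w6.npy",allow_pickle=True).item()
print("tip",[onz(c,(313.5,250.3),z).round(1) for z in(239,242)],"washer",[onz(c,(314.4,238.9),z).round(1) for z in(219,222)])
print(delta((463,-136,105),np.radians(145.5)))
```

```text
tip [array([552.2, 167.2, 239. ]), array([551.2, 167.5, 242. ])] washer [array([551.7, 167.9, 219. ]), array([550.8, 168.2, 222. ])]
(array([  -0.4, -315.5,  211.6]), array([-0.000e+00, -1.000e-04,  3.233e-01]))
```

Request:
play_rows(deltas=[0,-60,0,0,0,0.05,1,0,-120,20,0,0,0.2,1,0,-315,212,0,0,0.323,1,0,-315,212,0,0,0.323,1,0,-315,212,0,0,0.323,1,0,-315,212,0,0,0.323,1,0,-315,212,0,0,0.323,1,0,-315,212,0,0,0.323,1,0,-315,212,0,0,0.323,1,0,-315,212,0,0,0.323,1])

```text
clock: 13.92
eef_pos: [464.0, -134.1, 105.5]
tool_rot: [3.14, 0.001, 2.542]
force: [0.6, -0.2, -0.5]
width: 85.6
gripper_force: 0.0
```

Run:
```python
from h import *
for i in range(6): get_image("wrist")
s=read_state();print(s["clock"],s["eef_pos"],s["tool_rot"])
c=camera_info("wrist");im=get_image("wrist");cv2.imwrite("pics/w7.png",im[:,:,::-1]);np.save("w7.npy",c)
print(proj(c,(455,-130.5,26)))
m=red(im);print(blobs(m,40))
h=cv2.cvtColor(im,cv2.COLOR_RGB2HSV)
g=((h[...,1]<70)&(h[...,2]>60)).astype(np.uint8);g[:60]=0;g[300:]=0
print([b for b in blobs(g,30)])
for (x,y) in[(316,240),(316,300),(316,200)]:print(h[y,x])
```

```text
14.225 [ 463.25102494 -135.02237689  105.06877259] [3.14130540e+00 5.21562324e-04 2.54043585e+00]
[313.34377567 235.93263988]
[(np.int32(883), array([314.5, 234. ]), array([303, 215,  24,  39], dtype=int32))]
[(np.int32(21074), array([ 70.3, 125.6]), array([  0,  60, 212, 198], dtype=int32)), (np.int32(49455), array([530.5, 162.8]), array([348,  60, 292, 240], dtype=int32)), (np.int32(361), array([313.4, 197.3]), array([300, 187,  28,  23], dtype=int32)), (np.int32(298), array([325.9, 277.4]), array([320, 252,  12,  48], dtype=int32)), (np.int32(289), array([306.7, 277.7]), array([303, 254,  11,  46], dtype=int32)), (np.int32(143), array([315.7, 265.2]), array([313, 254,   7,  23], dtype=int32))]
[  2 255 105]
[ 15 131 130]
[ 15 135 108]
```

Run:
```python
from h import *
im=cv2.imread("pics/w7.png")[:,:,::-1];c=np.load("w7.npy",allow_pickle=True).item()
h=cv2.cvtColor(np.ascontiguousarray(im),cv2.COLOR_RGB2HSV)
g=((h[...,1]<70)&(h[...,2]>60)).astype(np.uint8);g[:180]=0;g[360:]=0;g[:,:270]=0;g[:,365:]=0
print(blobs(g,30))
pts=[]
for y in range(256,345):
    x=np.flatnonzero(g[y])
    if len(x)>4 and x[-1]-x[0]>14: pts.append(onz(c,((x[0]+x[-1])/2,y),6)[:2]); 
    if y%8==0: print(y,x[[0,-1]] if len(x) else x)
P=np.array(pts);ring=onz(c,(313.4,197.3),6)[:2]
vx,vy,x0,y0=cv2.fitLine(np.float32(np.vstack([P,[ring]*20])),cv2.DIST_L2,0,.01,.01).ravel();print("axis deg",np.degrees(np.arctan2(vy,vx)),x0,y0)
l=cv2.minAreaRect(np.argwhere(red(np.ascontiguousarray(im)))[:,::-1].astype(np.float32));print(l)
print("red top", onz(c,(314.5,234),24))
far=P[-1];print("tip",far,"ring",ring, np.linalg.norm(far-ring))
a=np.array([np.cos(np.radians(0)),0])
for y in(215,254): print(y,onz(c,(314.5,y),26),onz(c,(314.5,y),4))
```

```text
[(np.int32(361), array([313.4, 197.3]), array([300, 187,  28,  23], dtype=int32)), (np.int32(393), array([327.5, 284.3]), array([320, 252,  18,  63], dtype=int32)), (np.int32(392), array([305.4, 285.4]), array([297, 254,  17,  62], dtype=int32)), (np.int32(143), array([315.7, 265.2]), array([313, 254,   7,  23], dtype=int32))]
256 [304 327]
264 [304 328]
272 [303 329]
280 [303 330]
288 [304 329]
296 [305 329]
304 [300 335]
312 [297 337]
320 []
328 []
336 []
344 []
axis deg -32.52545 476.41043 -143.47012
((314.5, 232.5), (41.0, 23.0), 90.0)
red top [ 454.90674686 -129.63608992   24.        ]
tip [ 506.29296012 -163.00014759] ring [ 439.66480215 -120.05412034] 79.26962022786213
215 [ 445.15347036 -122.92430171   26.        ] [ 449.59797282 -126.07531311    4.        ]
254 [ 464.47385485 -136.20238836   26.        ] [ 470.84018933 -140.67419396    4.        ]
```

Run:
```python
from h import *
print(delta((455.1,-130.0,8.5),np.radians(147.5)))
```

```text
(array([ 9.6, -0.4, 96.5]), array([ 0.0002,  0.0004, -0.0342]))
```

Request:
play_rows(deltas=[9.6,-0.4,40,0,0,-0.034,1,9.6,-0.4,75,0,0,-0.034,1,9.6,-0.4,90,0,0,-0.034,1,9.6,-0.4,96,0,0,-0.034,1,9.6,-0.4,96,0,0,-0.034,1,9.6,-0.4,96,0,0,-0.034,1])

```text
clock: 15.02
eef_pos: [455.0, -130.2, 8.9]
tool_rot: [-3.141, 0.0, 2.574]
force: [0.3, -0.6, -0.2]
width: 85.9
gripper_force: 0.0
```

Request:
play_rows(deltas=[0,0,0,0,0,0,0.3,0,0,0,0,0,0,0.3,0,0,0,0,0,0,0.2,0,0,0,0,0,0,0,0,0,0,0,0,0,0,0,0,0,0,0,0,0,0,0,0,0,0,0,0,0,0,0,0,0,0,0])

```text
clock: 16.02
eef_pos: [454.9, -130.3, 9.0]
tool_rot: [3.142, 0.0, 2.574]
force: [0.4, -0.2, 6.1]
width: 12.8
gripper_force: 59.2
```

Request:
play_rows(deltas=[0,0,-10,0,0,0,0,0,0,-40,0,0,0,0,0,0,-100,0,0,0,0,0,0,-160,0,0,-0.1,0,0,0,-220,0,0,-0.2,0,0,0,-265,0,0,-0.288,0,0,0,-265,0,0,-0.288,0,0,0,-265,0,0,-0.288,0,0,0,-265,0,0,-0.288,0])

```text
clock: 17.15
eef_pos: [453.8, -129.9, 272.5]
tool_rot: [-3.141, -0.003, 2.861]
force: [-0.2, 0.2, -0.4]
width: 12.4
gripper_force: 58.5
```

```bash
cat > legs.py <<'E'
from h import *
def legs():
    s=read_state();c=camera_info("wrist");im=get_image("wrist");e,r=tool()
    h=cv2.cvtColor(im,cv2.COLOR_RGB2HSV);print(s["clock"],s["eef_pos"],s["tool_rot"],s["width"],s["force"])
    zc=e[2]-3
    print("expected tips",proj(c,r.apply([-61,12,3])+e),proj(c,r.apply([-61,-12,3])+e),"grip rear/top",proj(c,r.apply([12,0,-17])+e))
    return c,im,h,e,r
E
python3 - <<'E'
from legs import *
c,im,h,e,r=legs();cv2.imwrite("pics/w8.png",im[:,:,::-1])
print(blobs(red(im),40))
g=((h[...,1]<60)&(h[...,2]>70)).astype(np.uint8)
for y in range(290,480,12): 
    x=np.flatnonzero(g[y,200:440])+200;print(y,x[[0,-1]] if len(x) else None,len(x))
print(delta((484,187,285),np.radians(164)))
E
```

```text
17.15 [ 453.84254116 -129.87422656  272.51225084] [-3.14120462e+00 -3.03703611e-03  2.86137419e+00] 12.421063296887713 [-0.18994209  0.2364749  -0.41891098]
expected tips [341.36501502 435.52908013] [287.78406679 435.52524246] grip rear/top [314.17766059 309.20969249]
[(np.int32(2014), array([316.6, 336.2]), array([299, 308,  36,  58], dtype=int32))]
290 [305 439] 28
302 [428 439] 12
314 [411 439] 29
326 [375 439] 65
338 [378 439] 62
350 [287 439] 62
362 [395 414] 20
374 [299 334] 35
386 [298 334] 36
398 [298 335] 36
410 [290 334] 43
422 [291 343] 21
434 [289 344] 10
446 None 0
458 None 0
470 None 0
(array([ 58.8, 312.9, -12.5]), array([-0.0005, -0.003 , -0.001 ]))
```

Request:
play_rows(deltas=[59,313,-12,0,-0.003,-0.001,0,59,313,-12,0,-0.003,-0.001,0,59,313,-12,0,-0.003,-0.001,0,59,313,-12,0,-0.003,-0.001,0,59,313,-12,0,-0.003,-0.001,0,59,313,-12,0,-0.003,-0.001,0,59,313,-12,0,-0.003,-0.001,0,59,313,-12,0,-0.003,-0.001,0,59,313,-12,0,-0.003,-0.001,0])

```text
clock: 18.32
eef_pos: [484.7, 185.1, 285.8]
tool_rot: [-3.141, 0.003, 2.86]
force: [-0.1, -0.0, -0.6]
width: 12.6
gripper_force: 58.7
```

Run:
```python
from legs import *
for i in range(3):get_image("top")
c,im,h,e,r=legs();cv2.imwrite("pics/w9.png",im[:,:,::-1])
print("tip",proj(c,(551.3,167.6,242)),"washer",proj(c,(551.3,167.6,222)))
# side/top check of the hub after wheel placement: washer dark-blue blob in top view
t=get_image("top");hh=cv2.cvtColor(t,cv2.COLOR_RGB2HSV);T=camera_info("top");u=proj(T,(551.3,167.6,222));print(u)
x,y=int(u[0]),int(u[1])
p=t[y-14:y+15,x-14:x+15];print(p.sum(2)[::2,::2])
print(delta((484,187,285),np.radians(164)))
```

```text
18.475 [484.69140509 186.05589516 285.87749903] [3.14146811e+00 3.02624462e-03 2.86124122e+00] 12.36852727193624 [ 0.28443027 -0.41285034 -0.4736776 ]
expected tips [342.11374124 435.04127472] [288.52356507 435.05188574] grip rear/top [315.03714678 308.57481063]
tip [316.3102456  389.98767286] washer [316.29621332 367.98228968]
[176.14264897 190.59450056]
[[227 179 182 179 182 180 180 179 180 180 179 180 178 182 177]
 [175 175 174 175 177 176 174 177 175 178 181 187 189 184 185]
 [191 194 193 195 193 169 139 134 133 137 157 202 203 203 202]
 [201 198 198 198 131 128 131 127 129 130 128 130 198 193 196]
 [195 193 196 134 127 128 126 131 130 128 131 133 121 191 192]
 [181 184 146 130 129 310 254 140 125 135 130 137 132 142 187]
 [189 185 131 128 246 296 298 165 142 217 140 134 134 111 177]
 [171 170 133 300 249 241 226 186 153 256 140 132 134 162 156]
 [171 167 324 201 129 155 211 181 153 256 133 135 133 126 145]
 [179 322 134 127 131 131 188 282 304 148 136 138 128 119 160]
 [181 297 204 126 126 124 129 129 127 129 127 130 152 118 179]
 [175 265 188 134 131 122 128 130 130 133 128 156 120 123 176]
 [164 310 159 166 142 130 128 130 128 129 142 123 118 163 163]
 [211 237 174 174 174 158 161 147 149 135 129 124 172 179 175]
 [307 159 185 179 177 177 170 146 124 150 179 180 181 180 176]]
(array([0.8, 0.3, 0.8]), array([ 0.0001,  0.003 , -0.0003]))
```

Request:
play_rows(deltas=[1,0.3,20,0,0.003,0,0,1,0.3,40,0,0.003,0,0,1,0.3,50,0,0.003,0,0,1,0.3,54,0,0.003,0,0,1,0.3,54,0,0.003,0,0,1,0.3,54,0,0.003,0,0])

```text
clock: 19.32
eef_pos: [484.3, 187.5, 232.3]
tool_rot: [3.141, 0.001, 2.863]
force: [-0.1, 0.1, -0.7]
width: 12.9
gripper_force: 58.7
```

Run:
```python
from legs import *
c,im,h,e,r=legs();cv2.imwrite("pics/w10.png",im[:,:,::-1])
print("tip",proj(c,(551.3,167.6,242)),"washer",proj(c,(551.3,167.6,222)))
d=r.inv().apply(np.array([551.3,167.6,222])-e);print("axis in tool",d)
# dark washer blob (bluish): b>=r
m=((im[...,2].astype(int)>=im[...,0].astype(int)+3)&(im.sum(2)<260)&(im.sum(2)>60)).astype(np.uint8);print(blobs(m[380:,200:440],60))
for y in range(400,480,6):
  g=((h[...,1]<60)&(h[...,2]>75)).astype(np.uint8);x=np.flatnonzero(g[y,240:400])+240;print(y,x[np.r_[True,np.diff(x)>1]] if len(x) else 0,x[-1:] )
```

```text
19.325 [484.28520205 187.48260402 232.33012116] [3.14082549e+00 8.54091969e-04 2.86272682e+00] 12.905004380800387 [-0.13581995  0.0689113  -0.69251209]
expected tips [341.56005111 435.1016527 ] [287.97444011 435.09594261] grip rear/top [314.4054967  308.66272638]
tip [313.09804072 474.91845485] washer [313.37664574 438.51017084]
axis in tool [-69.94552589  -0.68867816  10.35410714]
[(np.int32(538), array([10.8, 35.4]), array([ 0, 14, 27, 48], dtype=int32)), (np.int32(107), array([233.5,  31.3]), array([226,  19,  14,  26], dtype=int32)), (np.int32(429), array([118.1,  42. ]), array([91, 25, 54, 37], dtype=int32)), (np.int32(91), array([234.8,  52.8]), array([228,  44,  12,  19], dtype=int32))]
400 [291 298 327 342] [342]
406 [303 322] [331]
412 [299 325] [335]
418 [294 330] [339]
424 [290 309 335] [343]
430 [289 299 322 339] [344]
436 [289 299 323 340] [344]
442 [311] [323]
448 0 []
454 0 []
460 0 []
466 0 []
472 0 []
478 0 []
```

Run:
```python
import cv2
g=cv2.cvtColor(cv2.imread("pics/w10.png"),cv2.COLOR_BGR2GRAY)
print("cols",list(range(270,362,4)))
for y in range(406,480,5):print(y,*g[y,270:362:4])
```

```text
cols [270, 274, 278, 282, 286, 290, 294, 298, 302, 306, 310, 314, 318, 322, 326, 330, 334, 338, 342, 346, 350, 354, 358]
406 11 13 18 5 23 28 66 68 72 118 113 43 37 89 113 98 69 63 59 0 4 5 12
411 12 10 7 9 21 40 44 59 101 110 36 42 41 34 111 122 90 28 79 5 7 17 11
416 0 15 5 11 18 47 53 99 112 37 39 38 39 44 36 110 117 88 39 8 0 15 14
421 17 5 8 2 9 54 100 114 32 40 36 36 38 37 38 33 110 118 78 7 0 6 16
426 4 7 13 11 17 107 114 29 39 121 90 83 110 118 39 42 38 111 121 1 0 10 15
431 13 14 17 8 12 117 61 53 114 50 62 66 67 80 112 43 41 40 114 12 5 6 4
436 11 16 8 17 13 119 36 70 88 50 61 67 67 66 111 41 40 39 112 4 17 6 11
441 18 17 14 13 11 3 12 23 37 64 72 76 79 70 45 40 15 0 17 15 7 10 11
446 2 20 0 12 18 7 17 16 13 19 15 12 2 8 5 12 14 1 10 17 10 6 10
451 7 4 9 11 12 5 14 13 8 6 13 11 13 11 10 8 8 13 6 7 6 18 21
456 1 12 12 23 14 8 5 16 8 9 12 9 6 10 0 13 15 14 8 2 18 14 13
461 10 1 12 2 18 16 16 3 24 13 13 12 6 3 6 12 18 4 11 8 1 4 1
466 13 0 10 5 7 21 13 15 12 2 5 9 12 16 17 13 13 13 13 8 18 3 4
471 17 11 6 0 16 3 21 6 11 3 17 8 8 10 14 5 18 1 12 14 10 16 10
476 10 8 2 7 16 9 0 12 9 11 16 15 18 19 12 12 12 4 11 12 11 18 17
```

Request:
play_rows(deltas=[0,-1.2,2,0,0,0,0,0,-1.2,3.5,0,0,0,0,0,-1.2,4,0,0,0,0,0,-1.2,4,0,0,0,0])

```text
clock: 19.88
eef_pos: [483.5, 186.3, 227.7]
tool_rot: [-3.142, -0.0, 2.863]
force: [0.1, -0.4, -0.2]
width: 12.9
gripper_force: 58.7
```

Request:
play_rows(deltas=[0,0,0.7,0,0,0,0,0,0,0.7,0,0,0,0,0,0,0.7,0,0,0,0])

```text
clock: 20.25
eef_pos: [483.6, 186.3, 227.1]
tool_rot: [3.142, 0.0, 2.863]
force: [0.4, 1.1, 0.4]
width: 12.5
gripper_force: 58.7
```

Request:
play_rows(deltas=[0,0,0.7,0,0,0,0,0,0,0.7,0,0,0,0,0,0,0.7,0,0,0,0])

```text
clock: 20.62
eef_pos: [483.6, 186.3, 226.6]
tool_rot: [3.141, 0.0, 2.863]
force: [-0.8, 0.7, 2.6]
width: 12.7
gripper_force: 59.1
```

Request:
play_rows(deltas=[-3,0,0,0,0,0,0,-6,0,0,0,0,0,0,-9,0,0,0,0,0,0,-12,0,0,0,0,0,0,-12,0,0,0,0,0,0])

```text
clock: 21.25
eef_pos: [495.9, 182.8, 226.5]
tool_rot: [3.141, 0.001, 2.862]
force: [-0.1, -0.4, 5.3]
width: 12.6
gripper_force: 59.3
```

Request:
play_rows(deltas=[-3,0,-0.3,0,0,0,0,-6,0,-0.3,0,0,0,0,-9,0,-0.3,0,0,0,0,-12,0,-0.3,0,0,0,0,-12,0,-0.3,0,0,0,0])

```text
clock: 21.88
eef_pos: [506.0, 179.7, 226.7]
tool_rot: [-3.141, -0.002, 2.863]
force: [-4.6, 1.9, 7.8]
width: 13.0
gripper_force: 59.6
```

Request:
play_rows(deltas=[-3,0,0,0,0,0,0,-6,0,0,0,0,0,0,-9,0,0,0,0,0,0,-9,0,0,0,0,0,0])

```text
clock: 22.38
eef_pos: [514.6, 177.2, 226.7]
tool_rot: [-3.141, -0.002, 2.863]
force: [-4.4, 0.6, 6.3]
width: 12.8
gripper_force: 59.6
```

Request:
play_rows(deltas=[-3,0,-0.4,0,0,0,0,-6,0,-0.4,0,0,0,0,-8,0,-0.4,0,0,0,0,-8,0,-0.4,0,0,0,0])

```text
clock: 22.88
eef_pos: [521.9, 175.1, 226.8]
tool_rot: [-3.141, -0.003, 2.863]
force: [-4.1, 1.0, 6.3]
width: 12.5
gripper_force: 59.5
```

Request:
play_rows(deltas=[-3,0,0,0,0,0,0,-6,0,0,0,0,0,0,-6,0,0,0,0,0,0])

```text
clock: 23.25
eef_pos: [525.5, 174.1, 226.8]
tool_rot: [-3.141, -0.007, 2.863]
force: [-9.4, 2.0, 10.1]
width: 12.2
gripper_force: 60.1
```

Request:
play_rows(deltas=[-1,0,-0.7,0,0,0,0,-2,0,-0.7,0,0,0,0,-2,0,-0.7,0,0,0,0])

```text
clock: 23.62
eef_pos: [525.6, 174.0, 227.0]
tool_rot: [-3.14, -0.011, 2.864]
force: [-12.1, 2.7, 11.1]
width: 12.5
gripper_force: 60.0
```

Request:
play_rows(deltas=[-1,0,0,0,-0.011,0,0,-2,0,0,0,-0.011,0,0,-2,0,0,0,-0.011,0,0])

```text
clock: 24.0
eef_pos: [526.3, 173.8, 226.7]
tool_rot: [-3.139, -0.002, 2.864]
force: [-13.9, 3.7, 10.8]
width: 12.5
gripper_force: 60.2
```

Request:
play_rows(deltas=[-1,0,-1,0,-0.003,0,0,-2,0,-1,0,-0.003,0,0,-2,0,-1,0,-0.003,0,0])

```text
clock: 24.38
eef_pos: [526.6, 173.6, 226.9]
tool_rot: [-3.138, -0.003, 2.865]
force: [-16.6, 4.3, 9.0]
width: 12.8
gripper_force: 59.9
```

Request:
play_rows(deltas=[-1,0,-0.5,0,-0.003,0,0,-2,0,-0.5,0,-0.003,0,0,-2,0,-0.5,0,-0.003,0,0])

```text
clock: 24.75
eef_pos: [528.8, 173.0, 227.0]
tool_rot: [-3.138, 0.001, 2.865]
force: [-11.7, 2.7, 2.6]
width: 12.5
gripper_force: 59.1
```

Request:
play_rows(deltas=[-1,0,0,0,0,0,0,-2,0,0,0,0,0,0,-3,0,0,0,0,0,0,-3,0,0,0,0,0,0])

```text
clock: 25.25
eef_pos: [537.5, 170.5, 228.5]
tool_rot: [-3.14, 0.013, 2.863]
force: [-5.7, 1.4, -1.0]
width: 12.6
gripper_force: 58.7
```

Request:
play_rows(deltas=[-1,0,0.7,0,0.008,0,0,-2,0,0.7,0,0.008,0,0,-2,0,0.7,0,0.008,0,0])

```text
clock: 25.62
eef_pos: [537.7, 170.6, 227.7]
tool_rot: [-3.14, 0.001, 2.863]
force: [-8.3, 3.1, 1.9]
width: 12.3
gripper_force: 59.0
```

Request:
play_rows(deltas=[-1,0,0,0,0,0,0,-2,0,0,0,0,0,0,-2,0,0,0,0,0,0])

```text
clock: 26.0
eef_pos: [537.9, 170.5, 227.6]
tool_rot: [-3.14, -0.002, 2.864]
force: [-12.7, 3.7, 4.4]
width: 12.4
gripper_force: 59.4
```

Request:
play_rows(deltas=[2,0,0,0,0,0,0,4,0,-0.3,0,0,0,0,4,0,-0.3,0,0,0,0])

```text
clock: 26.38
eef_pos: [537.6, 170.6, 228.4]
tool_rot: [-3.141, 0.005, 2.863]
force: [-6.9, 1.5, -0.2]
width: 12.7
gripper_force: 58.8
```

Request:
play_rows(deltas=[2,0,0.3,0,0,0,0,2,0,0.3,0,0,0,0,2,0,0.3,0,0,0,0.2,2,0,0.3,0,0,0,0.45,2,0,0.3,0,0,0,0.6,2,0,0.3,0,0,0,0.6,2,0,-15,0,0,0,0.6,2,0,-50,0,0,0,0.6,2,0,-100,0,0,0,0.8,2,0,-100,0,0,0,1])

```text
clock: 27.62
eef_pos: [539.2, 171.2, 334.0]
tool_rot: [3.136, 0.017, 2.862]
force: [-0.6, -1.0, 0.1]
width: 84.0
gripper_force: 0.0
```

Run:
```python
from legs import *
for i in range(3):get_image("top")
c,im,h,e,r=legs();cv2.imwrite("pics/w11.png",im[:,:,::-1])
m=red(im);B=blobs(m,60);print(B)
# grip top z = 222+22 ; expected axis = grip + 38 along cart x
x=np.array([np.cos(np.radians(-16)),np.sin(np.radians(-16)),0])
for a,u,b in B:
    p=onz(c,u,240);print(u,p,"axis exp",p+38*x,"tip px",proj(c,np.r_[(p+38*x)[:2],242]),"groove px",proj(c,np.r_[(p+38*x)[:2],226]))
g=((h[...,1]<60)&(h[...,2]>75)).astype(np.uint8)
u=B[np.argmin([abs(b[1][0]-316) for b in B])][1]
for y in range(int(u[1])-50,int(u[1])+130,5):
    q=np.flatnonzero(g[y,250:390])+250
    print(y,[(int(s[0]),int(s[-1])) for s in np.split(q,np.flatnonzero(np.diff(q)>2)+1) if len(s)])
t=get_image("top");print("top red",blobs(red(t),20));s=get_image("side");print("side red",blobs(red(s),20))
cv2.imwrite("pics/t11.png",t[:,:,::-1]);cv2.imwrite("pics/s11.png",s[:,:,::-1])
```

```text
27.775 [536.03805218 171.11612295 328.93161087] [3.14156354 0.00846347 2.86292223] 85.53737047248482 [-0.14958987 -0.81448444  0.00364473]
expected tips [341.27892985 433.71198775] [287.84836089 433.73924458] grip rear/top [314.18548974 307.4845479 ]
[(np.int32(815), array([316.4, 247.2]), array([305, 229,  23,  38], dtype=int32)), (np.int32(787), array([594. , 248.1]), array([581, 230,  27,  38], dtype=int32))]
[316.4 247.2] [537.87595853 171.34762871 240.        ] axis exp [574.40390298 160.87340919 240.        ] tip px [316.34188619 305.11912867] groove px [316.33254083 294.07286841]
[594.  248.1] [584.81757832 333.45454961 240.        ] axis exp [621.34552277 322.98033008 240.        ] tip px [583.22017221 305.93303264] groove px [568.09758172 294.84991735]
197 [(250, 254)]
202 [(250, 254), (308, 324)]
207 [(250, 255), (306, 312), (316, 326)]
212 [(250, 255), (304, 309), (323, 328)]
217 [(250, 255), (305, 310), (322, 327)]
222 [(250, 255), (308, 313), (319, 325)]
227 [(250, 255)]
232 [(250, 256)]
237 [(250, 256)]
242 [(250, 256)]
247 [(250, 256)]
252 [(250, 256)]
257 [(250, 257)]
262 [(250, 257)]
267 [(250, 257), (306, 310), (314, 319), (323, 327)]
272 [(250, 256), (305, 309), (314, 319), (323, 328)]
277 [(250, 254), (305, 309), (314, 319), (324, 328)]
282 [(250, 252), (304, 322), (325, 329)]
287 [(250, 250), (304, 309), (323, 329)]
292 [(304, 306), (313, 329)]
297 [(304, 305), (312, 329)]
302 [(312, 323), (326, 326)]
307 [(305, 310), (313, 319), (323, 329)]
312 [(301, 306), (327, 332)]
317 [(298, 303), (331, 336)]
322 [(298, 301), (332, 336)]
327 []
332 [(250, 250)]
337 [(250, 250)]
342 []
347 []
352 []
357 []
362 []
367 []
372 []
top red [(np.int32(112), array([170.7, 194.9]), array([166, 188,  11,  15], dtype=int32))]
side red [(np.int32(25), array([277. , 113.9]), array([273, 113,  10,   4], dtype=int32)), (np.int32(50), array([288.8, 141.7]), array([283, 140,  13,   5], dtype=int32))]
```

The fitted clip matches its neighbour: the grip-to-grip vector is 169 mm at 74°, so it sits equally deep and at the same angle. The gripper is clear, so I hand in.

```bash
python3 -c "
from cell import *
print(finish_job())"
```

```text
the job is handed in; nothing more can be done
None
```

The wheel is home on the axle, and the clip snapped into the groove at about 17 N and is pushed to its stop. The gripper was clear when I handed the job in at about 28 s, but I had used all 10 picture views by then, so the clip's final seat was checked only by image measurements and force.

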